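# Practice tamp in the spring-plate cup

## Task

Do one practice tamp: take from the board the coffee tamper that fits inside the steel practice cup (the narrower of the two), set it flat on the sprung plate in the cup and press it squarely down until the plate bottoms out, holding it down for a second. Then ease off so the plate springs back up and let go, leaving the tamper standing upright on the plate in the cup. Leave the wider tamper where it stands.

Things in the scene. Friction and masses are not known exactly. Their poses are not given: they have to be found in the camera images.
- tamper: the narrower tamper, standing on the wooden chopping board (its top 22 mm above the worktop): round steel base 54 mm across, 16 mm thick, flat underside; thin neck; upright dark wooden handle, a cylinder 28 mm across from 40 to 86 mm height, domed top at 96 mm. About 0.3 kg. Origin: centre of the underside; z up along the handle. It fits into the cup with 9 mm to spare all round
- wide_tamper: a tamper of the same make and height (96 mm) whose steel base is 80 mm in diameter: too wide for the cup. Origin: centre of the underside; z up. The two stand side by side on the board, in either order, at least 100 mm apart
- plate_top (a point): centre of the upper face of the sprung plate, a level aluminium disc 70 mm across with a small dark dot at its centre, inside the practice cup; z up; moves with the plate. The cup is a round open steel cup fixed to the worktop: foot 100 mm across, rim 90 mm across and 59 mm above the worktop, bore 72 mm. At rest the plate's face is 49 mm above the worktop, 10 mm below the rim
- plate (a joint): how far the plate is pressed down, in m: 0 at rest (up), 0.015 bottomed out against a hard stop. It only slides straight up and down; the damped spring needs 5 N to start moving and 13 N to bottom out, and lifts the plate with the tamper standing on it back up when let go
Things that resemble listed ones, but are neither listed nor needed, are in the scene too. Leave any blue look-alike of the tamper alone.

How it is judged (in metres and radians):
On the way:
1. the tamper, flat on the plate, presses it to the bottom and holds it there (value of joint plate above 0.013 m and angle between tamper's own z axis and vertical below 0.175 rad and horizontal distance between tamper and plate_top below 0.015 m and z of tamper in the frame of plate_top below 0.006 m), for 0.8 s.
At the end, for the whole second after the job is handed in: After the plate has been pressed to within 2 mm of its stop by the tamper (within 10 degrees of upright) for 0.8 s: the plate is back up to within 4 mm of its rest, and the narrower tamper stands on it at rest, upright within 10 degrees, its centre within 15 mm of the plate's centre (value of joint plate below 0.004 m and angle between tamper's own z axis and vertical below 0.175 rad and horizontal distance between tamper and plate_top below 0.015 m and z of tamper in the frame of plate_top below 0.006 m and linear speed of tamper below 0.02 m/s); the robot touches nothing.
It fails at once if the wider tamper is moved more than 30 mm (distance of wide_tamper from where it was at the start of the episode above 0.03 m).
It also fails if it takes over 40 s, if anything falls off the work surface, if the arm or the gripper's body presses on something with over 40 N, if the wrist force passes 120 N, or if a joint passes its speed limit or range.

## Robot

A 7-joint arm with a two-finger parallel gripper is mounted at the origin on a cart in front of the work surface, level with it; the furniture and walls round the work are solid. World frame = base frame: x ahead of the robot, y to its left, z up, the work surface at z = 0. Lengths are in mm, angles in rad, forces in N, time in s.
With the tool pointing down it reaches from about 350 to 900 mm from the base axis. Payload 8.1 kg.
Tool frame: the origin (TCP) lies midway between the tips of the shut fingers; the grasp point (between the pads) lies arm.hold_point_z behind it (arm.hold_point_z is the distance from the TCP to the grasp point, in mm); z points along the fingers, y is the line along which they close (so a half turn about z gives the same grasp; the last joint's range is limited). The gripper opens to 85 mm and grips with 20 to 120 N. Pads are 22 mm wide; open, the fingers measure 114 mm over their backs; the gripper's body (76 mm by 85 mm) begins 54 mm behind the grasp point. The pads swing forward as they close: fully open they stand 13 mm farther back than shut.
Start: joints at [-1.351, 0.434, 0.025, 1.573, -0.012, 1.134, -0.075], TCP at [198.292, 592.725, 198.623] pointing down, gripper open.
Joint ranges: [-2.62, 2.62], [-0.44, 2.09], [-1.27, 1.32], [0.08, 2.57], [-1.32, 4.46], [0.12, 2], [-2.74, 2.74]. Speed limits (rad/s): [2.22, 2.22, 3.01, 3.01, 3.14, 3.14, 3.14].

## Interface

Orientations are given as [roll, pitch, yaw] about the fixed x, y, z axes, in that order (R = Rz(yaw) Ry(pitch) Rx(roll)).
In Python, from cell import arm gives the robot as it stands.
- The arm moves only by the tool carry_out, never from a script. Its argument "targets" is text: rows parted by semicolons, each of 7 numbers parted by spaces: the shift along the tool's x, y, z in m, then the turn, a rotation vector about the tool's x, y, z in rad, then the opening, from -1 (shut) to 1 (fully open). A call has 1 to 20 rows; each row is the pose to reach, as a shift and turn from the pose commanded when the call began, along the tool's axes at that moment; what a row does not reach only later rows make up. A row lasts 1/12 s, in which the tool goes at most 41.7 mm and 7.16 degrees, less where a joint would pass 70% of its speed; a pose out of reach is approached as far as the arm can. A call with a gripper value outside its range is refused whole. The fingers move at their own pace and stop on an object; "grip_force" is the grip in N (left out, the last holds). Time passes only in rows, so rows that repeat a pose let the fingers close. It gives the time, the measured TCP pose, the force, the opening and the grip force at its end, in the units of the state.
- arm.get_obs(): the state, without advancing time (a new reading comes with each control period).
- arm.read_camera(name): name is "scene" or "top"; returns a dict with "frame" (384x512x3 uint8, red, green, blue), "range_z" (384x512 float32, mm along the optical axis (not along the pixel's ray), 0 where there is no reading), "K" (3x3 intrinsics, pixels), "D" ([k1, k2, p1, p2, k3] as OpenCV has them; the pictures are not rectified), "cam_to_world" (4x4, takes a point from camera to world coordinates). Camera axes: x right, y up, looking along -z (the intrinsics and any distortion apply to the point x, -y, -z); pixel columns grow to the right and rows downward; lengths in mm; the calibration is good to about 2 mm. A picture is of the moment at which its call begins.
- arm.job_done(): hands the job in; it is judged then, once.
The state is a dict: "time_s": time; "q": joint angles; "joint_vel": joint speeds; "effort": joint torques, N m; "ee_pos": TCP position; "ee_rot": TCP orientation; "wrist_force": force on the tool from outside, world axes, zero at the start; "torque": the same for the moment, N m; "width": opening from 0.0 (shut) to 1.0 (fully open); "grasp_force": force on a finger pad.
Only numpy, scipy, OpenCV 4.12 (cv2) and the standard library are available. Lean on these libraries where they do the work, as an engineer would, in place of code of your own. Each camera call takes 0.05 s, during which the arm holds its last target. There are 200 camera calls.

## Working session

There is one attempt and no reset: what is moved stays moved. The work goes in short steps, Python scripts to look and compute and a tool call to move; the robot and the scene stay as the last step left them, time stands still between calls to the robot, and variables do not carry over. Pictures are saved under pics/ and viewed, at most 10 in all, crops included, and the job is handed in when it is done.

Besides the shell and the picture viewer there is one more tool, called after ">>>" as name(argument=value, ...) on one line, values as JSON. carry_out: Moves the arm, as the interface text tells. Its arguments: {"type":"object","properties":{"targets":{"type":"string"},"grip_force":{"type":"number"}},"required":["targets"]}

```bash
mkdir -p pics
cat > h.py <<'E'
import numpy as np, cv2
from cell import arm
def cloud(c):
    z=c["range_z"].astype(float); h,w=z.shape
    u,v=np.meshgrid(np.arange(w),np.arange(h))
    p=cv2.undistortPoints(np.stack([u,v],-1).reshape(-1,1,2).astype(np.float64),c["K"],np.array(c["D"],float)).reshape(h,w,2)
    P=np.stack([p[...,0]*z,-p[...,1]*z,-z],-1)
    T=np.array(c["cam_to_world"]); W=P@T[:3,:3].T+T[:3,3]
    W[z<=0]=np.nan
    return W
E
python3 - <<'E'
from h import *
o=arm.get_obs(); print(o, arm.hold_point_z)
a=arm.read_camera("scene"); b=arm.read_camera("top")
np.savez("c0.npz",**{k+n:np.array(v) for n,c in(("s",a),("t",b)) for k,v in c.items()})
cv2.imwrite("pics/a.png",np.vstack([a["frame"],b["frame"]])[...,::-1][:, :].copy() if 0 else np.hstack([cv2.resize(x["frame"],(400,300)) for x in(a,b)])[...,::-1])
cv2.imwrite("pics/t.png",b["frame"][...,::-1])
for c in(a,b): print(c["K"],c["D"],c["cam_to_world"])
W=cloud(b); print(np.nanmin(W,(0,1)),np.nanmax(W,(0,1)))
E
```

```text
{'time_s': 0.0, 'q': array([-1.35055531,  0.43524056,  0.02497206,  1.57411174, -0.01159904,
        1.13399197, -0.07507251]), 'joint_vel': array([ 2.80806009e-04,  1.67520786e-06,  5.58963104e-04,  7.14763655e-04,
        2.32407056e-03, -1.03406422e-03,  7.87393622e-04]), 'effort': array([ 1.16470823e-03, -6.70485020e+01,  1.02552474e+00, -3.16195178e+01,
        1.55643054e-02,  1.30092454e-02, -5.95374672e-05]), 'ee_pos': array([198.16854746, 592.15619147, 197.80941536]), 'ee_rot': array([-3.13999270e+00,  1.46397984e-04,  2.81871051e+00]), 'wrist_force': array([ 0.020929  , -0.07761037, -0.13275494]), 'torque': array([-0.05448227, -0.00140319,  0.00151641]), 'grasp_force': 0.0, 'width': 1.0013535251154282} 18.700000000000003
[[362.50772296   0.         255.06699886]
 [  0.         362.50772296 191.74324309]
 [  0.           0.           1.        ]] [-0.0514255  0.         0.         0.         0.       ] [[ 8.78502275e-01  3.12707625e-01 -3.61175433e-01  1.67061138e+02]
 [-4.77431192e-01  6.01759095e-01 -6.40269825e-01 -4.87942744e+02]
 [ 1.71233458e-02  7.34914916e-01  6.77943108e-01  6.56068920e+02]
 [ 0.00000000e+00  0.00000000e+00  0.00000000e+00  1.00000000e+00]]
[[388.1650195    0.         255.14631553]
 [  0.         388.1650195  192.50163021]
 [  0.           0.           1.        ]] [-0.11311349  0.          0.          0.          0.        ] [[-8.63478932e-03  9.81678073e-01 -1.90351260e-01  2.71351186e+02]
 [-9.99795481e-01 -1.19568147e-02 -1.63104751e-02  7.38445522e+01]
 [-1.82876305e-02  1.90171492e-01  9.81580545e-01  1.17023651e+03]
 [ 0.00000000e+00  0.00000000e+00  0.00000000e+00  1.00000000e+00]]
[ -371.27447891 -1275.75814269  -883.34690652] [ 929.32936994 1599.60850347  775.96151534]
```

View pics/a.png

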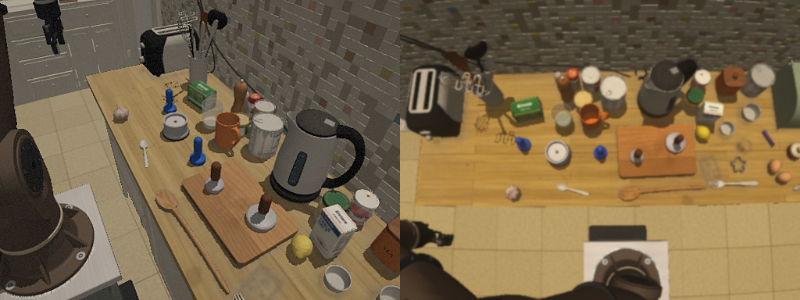

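View pics/t.png

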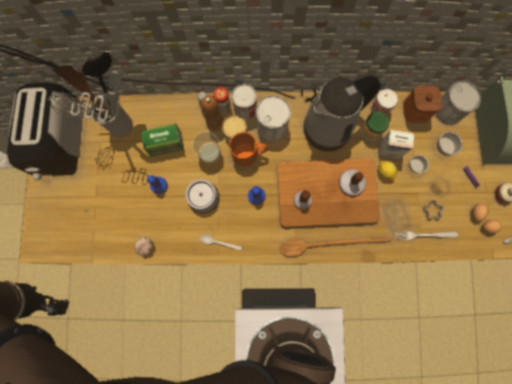

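The top view shows the narrow tamper at about (303,200), the wide one at (352,181) and the cup with its plate at (202,195). Blue look-alikes are at (257,196) and (157,185).

Run:
```python
from h import *
d=np.load("c0.npz")
cl={n:cloud({k:d[k+n] for k in("range_z","K","D","cam_to_world")}) for n in "st"}
def circ(P):
    A=np.c_[2*P[:,:2],np.ones(len(P))]; s=np.linalg.lstsq(A,(P[:,:2]**2).sum(1),rcond=None)[0]
    return s[:2],np.sqrt(s[2]+s[:2]@s[:2])
W=cl["t"]
for n,(u,v) in dict(nar=(303,200),wide=(352,181),cup=(202,195)).items():
    c=np.nanmedian(W[v-3:v+4,u-3:u+4].reshape(-1,3),0); print(n,c.round(1))
    for k in "ts":
        P=cl[k].reshape(-1,3); P=P[np.hypot(*(P[:,:2]-c[:2]).T)<75]
        for lo,hi in ((28,45),(45,53),(54,66),(64,106),(108,130)):
            Q=P[(P[:,2]>lo)&(P[:,2]<hi)]
            if len(Q)>5:
                b=cv2.minEnclosingCircle(Q[:,:2].astype(np.float32))
                print(k,lo,hi,len(Q),"mean",Q.mean(0).round(1),"mec",np.round(b[0],1),round(b[1],1),"fit",*[np.round(x,1) for x in circ(Q)], "zmax",Q[:,2].max().round(1))
# dark dot in cup in top picture, ray at z=49
g=cv2.cvtColor(d["framet"],cv2.COLOR_RGB2GRAY); print(g[188:203,194:211])
Wt=W[188:203,194:211]; print(Wt[7,8],Wt[5,8])
```

```text
nar [458.5 -43.1  85.3]
t 28 45 162 mean [462.  -44.9  37.7] mec [439.5 -51.6] 56.8 fit [461.3 -48. ] 21.6 zmax 44.3
t 64 106 27 mean [459.8 -43.4  84.1] mec [466.1 -47.1] 13.4 fit [469.2 -48.8] 13.6 zmax 103.4
t 108 130 73 mean [467.8 -47.9 114.6] mec [468.6 -48.6] 13.6 fit [468.3 -48.2] 9.5 zmax 120.5
s 28 45 301 mean [464.5 -54.2  37.3] mec [469.9 -47. ] 27.1 fit [468.3 -48.4] 19.8 zmax 44.3
s 45 53 21 mean [465.9 -51.7  48.7] mec [467.8 -48.9] 9.0 fit [469.3 -46.7] 8.7 zmax 51.8
s 54 66 22 mean [464.2 -55.2  62.3] mec [466.2 -51.9] 11.9 fit [468.8 -47.7] 11.1 zmax 65.9
s 64 106 173 mean [464.2 -54.2  85.4] mec [469.1 -47.1] 14.0 fit [469.8 -45.8] 13.4 zmax 105.0
s 108 130 103 mean [467.7 -49.3 114. ] mec [469.2 -48. ] 12.8 fit [468.7 -47.8] 8.9 zmax 118.3
wide [ 514.3 -189.6   72.5]
t 28 45 429 mean [ 515.5 -194.4   38.4] mec [ 521.1 -199.1] 41.0 fit [ 520.3 -199.3] 30.5 zmax 44.9
t 45 53 8 mean [ 517.4 -187.5   46.1] mec [ 517.  -182.9] 16.1 fit [ 516.1 -181.6] 12.7 zmax 48.9
t 54 66 6 mean [ 513.9 -191.7   63.3] mec [ 515.3 -193.2] 10.3 fit [ 520.5 -199.5] 13.0 zmax 65.3
t 64 1
[... 1723 characters left out ...]
 148 113 116 151 189 205 207 208 209 209 209 208]
 [208 209 208 205 191 159 125 127 159 190 206 208 208 209 211 209 208]
 [207 207 209 207 199 183 161 163 181 199 207 208 209 209 210 210 206]
 [208 207 207 207 206 200 192 193 200 206 208 208 207 208 209 208 204]
 [206 205 206 206 207 205 205 204 205 207 208 208 208 209 208 208 200]
 [204 205 204 205 204 205 205 205 205 205 206 206 206 206 206 204 194]
 [204 204 204 204 204 204 204 203 203 205 204 204 204 204 202 196 184]
 [204 205 205 204 204 204 204 203 204 204 203 203 203 202 196 182 171]
 [201 204 206 205 204 205 206 205 205 204 204 203 201 196 183 171 163]]
[483.77914594 249.98746663  45.84076021] [489.14478011 249.5542442   49.27449813]
```

>>> carry_out(targets="-0.01 -0.011 0 0 0 0 1;-0.03 -0.034 0 0 0 0 1;-0.055 -0.0625 0 0 0 0 1;-0.08 -0.091 0 0 0 0 1;-0.105 -0.119 0 0 0 0 1;-0.13 -0.148 0 0 0 0 1;-0.155 -0.176 0 0 0 0 1;-0.18 -0.204 0 0 0 0 1;-0.205 -0.233 0 0 0 0 1;-0.23 -0.261 0 0 0 0 1;-0.255 -0.29 0 0 0 0 1;-0.28 -0.318 0 0 0 0 1;-0.305 -0.346 0 0 0 0 1;-0.33 -0.375 0 0 0 0 1;-0.355 -0.403 0 0 0 0 1;-0.38 -0.432 0 0 0 0 1;-0.405 -0.46 0 0 0 0 1;-0.43 -0.488 0 0 0 0 1;-0.45 -0.511 0 0 0 0 1;-0.46 -0.522 0 0 0 0 1")

```text
time_s: 1.77
ee_pos: [469.6, -52.6, 198.7]
ee_rot: [-3.14, 0.001, 2.814]
wrist_force: [-0.2, -0.3, 0.3]
width: 0.997
grasp_force: 0.0
```

>>> carry_out(targets="0 0 0 0 0 0 1;0 0 0 0 0 0 1;0 0 0 0 0 0 1")

```text
time_s: 2.02
ee_pos: [468.4, -47.4, 198.3]
ee_rot: [3.141, -0.001, 2.819]
wrist_force: [-0.5, 0.7, -0.1]
width: 1.002
grasp_force: 0.0
```

>>> carry_out(targets="0 0 0.015 0 0 0 1;0 0 0.04 0 0 0 1;0 0 0.065 0 0 0 1;0 0 0.09 0 0 0 1;0 0 0.11 0 0 0 1;0 0 0.124 0 0 0 1;0 -0.001 0.131 0 0 0 1;0 -0.001 0.131 0 0 0 1;0 -0.001 0.131 0 0 0 1")

```text
time_s: 2.77
ee_pos: [468.6, -48.6, 67.9]
ee_rot: [3.141, -0.0, 2.82]
wrist_force: [0.1, 0.4, -0.4]
width: 1.0
grasp_force: 0.0
```

>>> carry_out(targets="0 0 0 0 0 0 -1;0 0 0 0 0 0 -1;0 0 0 0 0 0 -1;0 0 0 0 0 0 -1;0 0 0 0 0 0 -1;0 0 0 0 0 0 -1;0 0 0 0 0 0 -1;0 0 0 0 0 0 -1;0 0 0 0 0 0 -1;0 0 0 0 0 0 -1;0 0 0 0 0 0 -1;0 0 0 0 0 0 -1", grip_force=60)

```text
time_s: 3.77
ee_pos: [469.5, -48.9, 68.3]
ee_rot: [3.141, 0.001, 2.819]
wrist_force: [0.2, 1.8, 6.2]
width: 0.293
grasp_force: 58.6
```

>>> carry_out(targets="0 0 -0.01 0 0 0 -1;0 0 -0.03 0 0 0 -1;0 0 -0.055 0 0 0 -1;0 0 -0.08 0 0 0 -1;0 0 -0.1 0 0 0 -1;0 0 -0.11 0 0 0 -1;0 0 -0.11 0 0 0 -1;0 0 -0.11 0 0 0 -1")

```text
time_s: 4.43
ee_pos: [468.3, -49.1, 177.4]
ee_rot: [3.141, -0.0, 2.819]
wrist_force: [-0.0, 0.4, -3.5]
width: 0.286
grasp_force: 59.6
```

>>> carry_out(targets="0.003 0.011 0 0 0 0 -1;0.008 0.029 0 0 0 0 -1;0.014 0.051 0 0 0 0 -1;0.02 0.073 0 0 0 0 -1;0.026 0.095 0 0 0 0 -1;0.032 0.117 0 0 0 0 -1;0.038 0.139 0 0 0 0 -1;0.044 0.161 0 0 0 0 -1;0.05 0.183 0 0 0 0 -1;0.056 0.205 0 0 0 0 -1;0.062 0.227 0 0 0 0 -1;0.068 0.249 0 0 0 0 -1;0.073 0.267 0 0 0 0 -1;0.077 0.281 0 0 0 0 -1;0.08 0.292 0 0 0 0 -1;0.08 0.292 0 0 0 0 -1;0.08 0.292 0 0 0 0 -1;0.08 0.292 0 0 0 0 -1")

```text
time_s: 5.93
ee_pos: [485.4, 251.5, 177.2]
ee_rot: [-3.14, -0.0, 2.817]
wrist_force: [0.1, 0.3, -2.9]
width: 0.285
grasp_force: 59.6
```

Run:
```python
from h import *
b=arm.read_camera("top"); a=arm.read_camera("scene"); o=arm.get_obs(); print(o["ee_pos"],o["wrist_force"],o["width"])
cv2.imwrite("pics/b.png",np.hstack([cv2.resize(a["frame"][80:230,150:350],(400,300)),cv2.resize(b["frame"][130:250,122:282],(400,300))])[...,::-1])
P=cloud(a).reshape(-1,3); P=P[np.hypot(*(P[:,:2]-[486,253.5]).T)<45]
for lo in range(120,170,4):
    Q=P[(P[:,2]>=lo)&(P[:,2]<lo+4)]
    if len(Q)>8:
        A=np.c_[2*Q[:,:2],np.ones(len(Q))]; s=np.linalg.lstsq(A,(Q[:,:2]**2).sum(1),rcond=None)[0]
        m=cv2.minEnclosingCircle(Q[:,:2].astype(np.float32)); print(lo,len(Q),s[:2].round(1),np.sqrt(s[2]+s[:2]@s[:2]).round(1),np.round(m[0],1),round(m[1],1))
print(P[P[:,2]>100][:,2].min())
```

```text
[485.54569963 251.62838349 177.6005032 ] [-0.72913818  0.69697503 -3.0929322 ] 0.29149095214376125
132 23 [486.6 254.4] 26.2 [482.9 245.8] 24.6
136 26 [486.3 253.3] 25.7 [483.4 246.4] 24.6
140 27 [486.4 253.1] 25.3 [483.  245.1] 24.4
144 67 [485.9 253.4] 23.1 [486.  252.4] 26.7
148 85 [486.4 254.1] 17.6 [487.1 254.1] 23.8
152 13 [486.1 253.1] 10.4 [486.  251.1] 12.7
156 11 [485.4 250.8] 7.6 [484.1 249.2] 7.8
168 10 [486.3 252.3] 12.1 [485.9 248.7] 11.8
130.95706400053768
```

View pics/b.png

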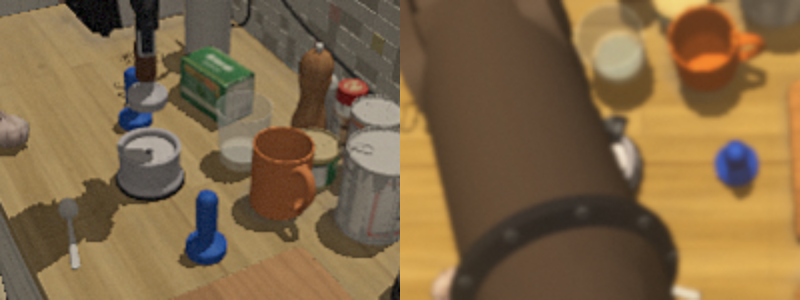

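The scene view shows the tamper upright in the fingers, its base at (148,95) in the left panel, directly over the cup at (150,155). The base centre measures (486.4, 253.4) and the cup centre about (486, 253.5), so they are aligned and I go down.

>>> carry_out(targets="0 0 0.01 0 0 0 -1;0 0 0.03 0 0 0 -1;0 0 0.05 0 0 0 -1;0 0 0.062 0 0 0 -1;0 0 0.07 0 0 0 -1;0 0 0.076 0 0 0 -1;0 0 0.081 0 0 0 -1;0 0 0.084 0 0 0 -1;0 0 0.086 0 0 0 -1;0 0 0.086 0 0 0 -1;0 0 0.086 0 0 0 -1")

```text
time_s: 6.95
ee_pos: [485.9, 253.2, 92.3]
ee_rot: [3.141, 0.001, 2.819]
wrist_force: [0.3, -0.7, 2.6]
width: 0.289
grasp_force: 60.2
```

>>> carry_out(targets="0 0 0.002 0 0 0 -1;0 0 0.004 0 0 0 -1;0 0 0.006 0 0 0 -1;0 0 0.008 0 0 0 -1;0 0 0.009 0 0 0 -1;0 0 0.01 0 0 0 -1;0 0 0.01 0 0 0 -1;0 0 0.01 0 0 0 -1")

```text
time_s: 7.62
ee_pos: [486.1, 253.5, 82.4]
ee_rot: [3.14, 0.001, 2.819]
wrist_force: [-0.9, -0.5, 8.0]
width: 0.292
grasp_force: 60.7
```

>>> carry_out(targets="0 0 0.001 0 0 0 -1;0 0 0.002 0 0 0 -1;0 0 0.003 0 0 0 -1;0 0 0.004 0 0 0 -1;0 0 0.004 0 0 0 -1;0 0 0.004 0 0 0 -1")

```text
time_s: 8.12
ee_pos: [486.7, 254.1, 79.5]
ee_rot: [3.139, 0.002, 2.819]
wrist_force: [-2.8, -1.5, 19.4]
width: 0.288
grasp_force: 61.8
```

>>> carry_out(targets="0 0 0.001 0 0 0 -1;0 0 0.001 0 0 0 -1;0 0 0.001 0 0 0 -1;0 0 0.001 0 0 0 -1;0 0 0.001 0 0 0 -1;0 0 0.001 0 0 0 -1;0 0 0.001 0 0 0 -1;0 0 0.001 0 0 0 -1;0 0 0.001 0 0 0 -1;0 0 0.001 0 0 0 -1;0 0 0.001 0 0 0 -1;0 0 0.001 0 0 0 -1;0 0 0.001 0 0 0 -1;0 0 0.001 0 0 0 -1;0 0 0.001 0 0 0 -1;0 0 0.001 0 0 0 -1;0 0 0.001 0 0 0 -1;0 0 0.001 0 0 0 -1")

```text
time_s: 9.62
ee_pos: [487.0, 254.4, 79.3]
ee_rot: [3.137, 0.002, 2.819]
wrist_force: [-4.3, -0.5, 27.1]
width: 0.293
grasp_force: 62.8
```

>>> carry_out(targets="0 0 -0.002 0 0 0 -1;0 0 -0.004 0 0 0 -1;0 0 -0.006 0 0 0 -1;0 0 -0.008 0 0 0 -1;0 0 -0.01 0 0 0 -1;0 0 -0.012 0 0 0 -1;0 0 -0.014 0 0 0 -1;0 0 -0.015 0 0 0 -1;0 0 -0.015 0 0 0 -1;0 0 -0.015 0 0 0 -1;0 0 -0.015 0 0 0 -1")

```text
time_s: 10.53
ee_pos: [485.5, 253.3, 91.6]
ee_rot: [3.141, 0.0, 2.819]
wrist_force: [1.0, -0.1, 3.4]
width: 0.291
grasp_force: 60.4
```

>>> carry_out(targets="0 0 -0.001 0 0 0 -1;0 0 -0.002 0 0 0 -1;0 0 -0.002 0 0 0 -1;0 0 -0.002 0 0 0 -1;0 0 -0.002 0 0 0 -1", grip_force=20)

```text
time_s: 10.95
ee_pos: [485.4, 253.2, 93.6]
ee_rot: [3.141, 0.0, 2.819]
wrist_force: [1.1, 1.5, 1.9]
width: 0.289
grasp_force: 60.3
```

>>> carry_out(targets="0 0 0 0 0 0 -0.35;0 0 0 0 0 0 -0.3;0 0 0 0 0 0 -0.25;0 0 0 0 0 0 -0.2;0 0 0 0 0 0 -0.1;0 0 0 0 0 0 0;0 0 0 0 0 0 0.2;0 0 0 0 0 0 0.4;0 0 0 0 0 0 0.7;0 0 0 0 0 0 1;0 0 0 0 0 0 1;0 0 0 0 0 0 1;0 0 0 0 0 0 1;0 0 0 0 0 0 1;0 0 0 0 0 0 1")

```text
time_s: 12.2
ee_pos: [485.4, 253.1, 93.6]
ee_rot: [3.142, 0.0, 2.819]
wrist_force: [0.2, 0.2, -0.0]
width: 1.001
grasp_force: 0.0
```

>>> carry_out(targets="0 0 -0.005 0 0 0 1;0 0 -0.02 0 0 0 1;0 0 -0.04 0 0 0 1;0 0 -0.065 0 0 0 1;0 0 -0.09 0 0 0 1;0 0 -0.115 0 0 0 1;0 0 -0.13 0 0 0 1;0 0 -0.13 0 0 0 1;0 0 -0.13 0 0 0 1")

```text
time_s: 12.95
ee_pos: [485.8, 253.3, 224.6]
ee_rot: [3.14, 0.001, 2.819]
wrist_force: [-0.1, -0.6, -0.6]
width: 1.001
grasp_force: 0.0
```

Run:
```python
from h import *
a=arm.read_camera("scene"); o=arm.get_obs(); print(o["time_s"],o["ee_pos"],o["wrist_force"],o["width"])
cv2.imwrite("pics/c.png",cv2.resize(a["frame"][80:230,150:350],(600,450))[...,::-1])
P=cloud(a).reshape(-1,3); P=P[np.hypot(*(P[:,:2]-[486,253.5]).T)<30]
for lo,hi in((70,88),(90,132),(132,150)):
    Q=P[(P[:,2]>=lo)&(P[:,2]<hi)]
    if len(Q)>8:
        A=np.c_[2*Q[:,:2],np.ones(len(Q))]; s=np.linalg.lstsq(A,(Q[:,:2]**2).sum(1),rcond=None)[0]
        print(lo,len(Q),s[:2].round(1),np.sqrt(s[2]+s[:2]@s[:2]).round(1),Q[:,2].max())
```

```text
13.0 [485.12579772 253.02751426 223.49545241] [-0.49882522 -0.19895529 -0.50024362] 0.994861368187279
70 32 [487.  254.3] 8.9 87.04284113233689
90 134 [486.1 254.3] 12.1 131.88881384435604
132 71 [485.8 252.4] 9.1 146.04544764794502
```

View pics/c.png

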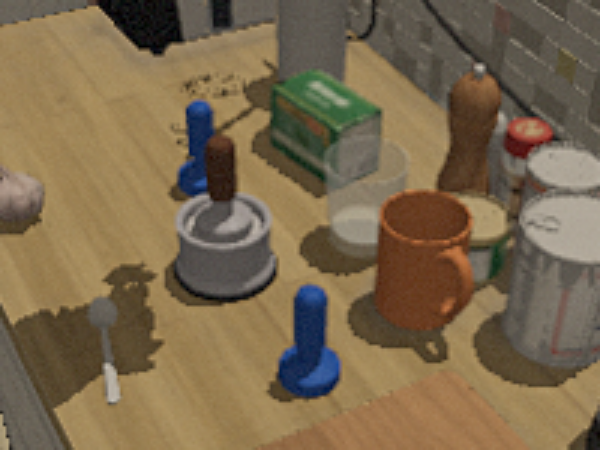

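The tamper stands upright in the cup, with its handle at (220,165) and base at (222,220). Its top measures 146 mm against the expected 145, so the plate is back up.

```bash
python3 -c "
from cell import arm
print(arm.job_done())"
```

```text
the job is handed in; nothing more can be done
None
```

The practice tamp is done and handed in: the narrower tamper pressed the plate to its stop for about 1.5 s and now stands upright and centred on the raised plate; the wider one wasn't touched, and no verdict came back.

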